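# Turn the ring arm of a stirrer end for end and stand a round-bottomed flask in it

### The arm

A 6-joint arm with a two-finger parallel gripper is mounted at the origin on the work surface; the furniture and walls round the work are solid. World frame = base frame: x ahead of the robot, y to its left, z up, the work surface at z = 0. Lengths are in m, angles in degrees, forces in N, time in s.
With the tool pointing down it reaches from about 0.4 to 0.825 m from the base axis. Payload 7 kg.
Tool frame: the origin (TCP) lies between the finger pads; the fingertips stand 25 mm ahead of it and the grasp point (between the pads) lies 6 mm ahead of it; z points along the fingers, y is the line along which they close (so a half turn about z gives the same grasp; the last joint's range is limited). The gripper opens to 88 mm and grips with 3 to 60 N. Pads are 19 mm wide; open, the fingers measure 130 mm over their backs; the gripper's body (78 mm by 193 mm) begins 47 mm behind the grasp point.
Start: joints at [-51.045, 20.546, 0.682, 0, -70.136, -16.507], TCP at [0.258, -0.624, 0.252] pointing down, gripper open.
Joint ranges: [-176.03, 176.03], [-82.01, 121.73], [-58.28, 71.71], [-173.87, 95.51], [-174.79, -0.11], [-173.66, 173.66]. Speed limits (degrees/s): [136.94, 136.94, 172.46, 180, 180, 180].

### API

Orientations are given as [roll, pitch, yaw] about the fixed x, y, z axes, in that order (R = Rz(yaw) Ry(pitch) Rx(roll)).
In Python, from plant import r gives the robot as it stands.
- The arm moves only by the shell command python3 -m crank 'ROWS' [FORCE]. ROWS is JSON, a list of rows, each a list of 3 entries, a list of its own where there are three numbers: the turn, a rotation vector about the tool's x, y, z in degrees, then the shift along the tool's x, y, z in cm, then the closure, from -1 (fully open) to 1 (shut). In form: [[[wx, wy, wz], [dx, dy, dz], fingers], ...]. A call has 1 to 8 rows; each row shifts and turns the commanded pose from where the row before left it, along the tool's axes as they then stand; what a row does not reach is not made up. A row lasts 1/10 s, in which the tool goes at most 50 mm and 8.59 degrees, less where a joint would pass 70% of its speed; a pose out of reach is approached as far as the arm can. A call with a gripper value outside its range is refused whole. The fingers move at their own pace and stop on an object; FORCE is the grip in N (left out, the last holds). Time passes only in rows, so rows that do not move let the fingers close. It gives the time, the measured TCP pose, the force, the opening and the grip force at its end, in the units of the state.
- r.get_state(): the state, without advancing time (a new reading comes with each control period).
- r.capture(name): name is "side" or "top"; returns a dict with "color" (420x560x3 uint8, red, green, blue), "range_z" (420x560 float32, m along the optical axis (not along the pixel's ray), 0 where there is no reading), "intrinsics" (3x3 intrinsics, pixels), "world_from_camera" (4x4, takes a point from camera to world coordinates). Camera axes: x right, y down, z forward; pixel columns grow to the right and rows downward; lengths in m; the calibration is good to about 2 mm. A picture is of the moment at which its call begins.
- r.close_job(): hands the job in; it is judged then, once.
The state is a dict: "time_s": time; "joints": joint angles; "qd": joint speeds; "joint_torque": joint torques, N m; "tcp_pos": TCP position; "eef_rot": TCP orientation; "contact_force": force on the tool from outside, world axes, zero at the start; "moment": the same for the moment, N m; "gripper_width": finger opening in m; "gripper_force": force on a finger pad.
Only numpy, scipy, OpenCV 4.12 (cv2) and the standard library are available. Lean on these libraries where they do the work, as an engineer would, in place of code of your own. Each camera call takes 0.05 s, during which the arm holds its last target. There are 200 camera calls.

### The job

The stirrer's flask arm has a narrow ring out over the stirring plate and a wide ring at the back: swing the latch open, lift the arm out, turn it end for end, lay it fully down in its two saddles with the wide ring over the plate, and swing the latch fully shut across it, since the flask would tip an unlatched arm. Then gently set the larger of the two round-bottomed flasks into the wide ring, upright and centred, and let go of it. Leave the smaller flask standing where it is and never let either flask fall over.

Things in the scene. Friction and masses are not known exactly. Their poses are not given: they have to be found in the camera images.
- saddle_mid (a point): Point on the fixed bracket behind a flat white stirrer: middle of the flask arm when fully seated, 78 mm above the bench. x points from the stirring plate backwards along the seated arm, z up. Two open-topped saddles, 14 mm thick, at x = -42 and +42 mm, take the bar; bevelled cheeks rise 10 mm beside it, 2.5 mm play each side. Between the saddles 70 mm are free, down to a base 8 mm high.
- plate_centre (a point): Top centre of the round white stirring plate (106 mm across), 50 mm above the bench, at x = -100 mm in the frame of saddle_mid. Same axes. The stirrer housing (120 x 124 mm, 46 mm high) lies around it.
- ring_arm_mid (a point): Middle of the loose double-ended flask arm (140 g, 265 mm long), half-way up its bar. Grip the aluminium bar: 30 mm wide (y), 12 mm thick (z), 105 mm long (x) between two cross blocks 44 mm wide, which seated stand just outside the saddles, 3.5 mm play each way. x points along the bar to the wide ring, z up. Starts seated, narrow ring over the plate.
- wide_ring (a point): Centre of the arm's wide ring, 100 mm from ring_arm_mid along its +x, half-way up the rod: ring of 8 mm round steel rod, 64 mm inside, 80 mm outside. With the large flask sitting upright in it, the flask's half-way point is 62 mm above this point and its bottom 13 mm below; the weight then sinks this end by 1 to 2 mm.
- narrow_ring (a point): Centre of the arm's narrow ring, 100 mm from ring_arm_mid along its -x: 8 mm rod, 34 mm inside, 50 mm outside.
- latch_knob (a point): Middle of the upright black knob (18 mm across, 30 mm tall) standing on the free end of the steel latch bar (14 mm wide, 6 mm thick). It is 107 mm above the bench, 29 mm above the middle of the seated bar, and travels on a level circle of 64 mm radius about latch_hinge.
- latch_hinge (a point): Upright pivot of the latch, on a post at x = +42, y = +56 mm in the frame of saddle_mid, 92 mm above the bench (top of the latch bar; its bolt head ends at 100 mm).
- latch (a joint): Swing of the latch, rad. 0 = fully shut: square across the bar over the rear saddle, knob above the bar, 2 mm of air between. Grows anticlockwise seen from above: the knob goes to the back, then out to the left. At 1.57 it is parallel to the arm; from 1.6 on it is well clear of it; stop at 2.0. About 1 N at the knob moves it; it stays where it is left.
- flask_large_mid (a point): Larger clear glass round-bottomed flask (200 g): point on its axis half-way up, 75 mm above its bottom; z along the neck. 150 mm tall, bulb 85 mm across (its centre 32.5 mm below this point), straight neck 30 mm across from 8 mm above this point up, with a slight lip (33 mm) at the top 6 mm. Starts upright in a loose cork ring 102 mm across, 26 mm high.
- flask_small_mid (a point): Smaller clear glass round-bottomed flask (100 g): point on its axis half-way up, 53 mm above its bottom. 106 mm tall, bulb 64 mm across, neck 25 mm across. Stands in its own loose cork ring, 80 mm across, 22 mm high. The two flasks may have changed places.
Not all that is in view belongs to the job. What is shaped like the part that bears flask_large_mid but pink or red is not meant.

How it is judged (in metres and radians):
On the way, in this order (a step that is already met when the one before it is completed fails the run):
1. the latch is swung open (value of joint latch above 1.3 rad), for 0.1 s.
2. the arm lies fully in both saddles, turned end for end with the wide ring over the plate (horizontal distance between wide_ring and plate_centre below 0.012 m and z of ring_arm_mid in the frame of saddle_mid below 0.004 m and horizontal distance between ring_arm_mid and saddle_mid below 0.008 m and angle between ring_arm_mid's own z axis and vertical below 0.06 rad), for 0.2 s.
3. the latch is swung shut across the seated arm (all of step 2 and value of joint latch below 0.2 rad), for 0.2 s.
4. the large flask sits upright and centred in the wide ring (horizontal distance between flask_large_mid and wide_ring below 0.01 m and z of flask_large_mid in the frame of wide_ring between 0.055 and 0.069 m and angle between flask_large_mid's own z axis and vertical below 0.12 rad), for 0.2 s.
At the end, for the whole second after the job is handed in: arm flat in both saddles (within 4 mm of fully down, 8 mm lengthwise) with the wide ring over the plate, latch within 0.2 rad of shut, large flask sitting in the wide ring within 10 mm of its centre and 0.12 rad of upright, small flask standing within 40 mm of its start (all of step 3 and all of step 4 and angle between flask_small_mid's own z axis and vertical below 0.3 rad and distance of flask_small_mid from where it was at the start of the episode below 0.04 m); the robot touches nothing.
It fails at once if a flask falls over (angle between any of flask_large_mid, flask_small_mid's own z axis and vertical above 0.8 rad).
It fails at once if the large flask is dropped or banged onto the arm (more than 30 N between them) (contact force between flask_large and ring_arm above 30 N).
It also fails if it takes over 72 s, if anything falls off the work surface, if the arm or the gripper's body presses on something with over 40 N, if the wrist force passes 120 N, or if a joint passes its speed limit or range.

## Working session

There is one attempt and no reset: what is moved stays moved. The work goes in short steps, Python scripts to look and compute and a shell command to move; the robot and the scene stay as the last step left them, time stands still between calls to the robot, and variables do not carry over. Pictures are saved under pics/ and viewed, at most 10 in all, crops included, and the job is handed in when it is done.

```bash
ls; mkdir -p pics
python3 - <<'E'
from plant import r
import cv2,numpy as np
for n in("side","top"):
    c=r.capture(n); cv2.imwrite(f"pics/{n}0.png",c["color"][...,::-1]); np.savez(f"/tmp/{n}0.npz",**c)
    print(n,c["intrinsics"].tolist(),np.round(c["world_from_camera"],4).tolist())
print(r.get_state())
E
```

```text
pics
side [[386.61949480674963, 0.0, 284.27815162375094], [0.0, 386.61949480674963, 209.71191266870954], [0.0, 0.0, 1.0]] [[-0.8491, -0.1904, 0.4927, 0.0296], [-0.528, 0.3363, -0.7799, 0.8094], [-0.0172, -0.9223, -0.386, 0.4791], [0.0, 0.0, 0.0, 1.0]]
top [[392.323542903446, 0.0, 272.2127886471513], [0.0, 392.323542903446, 209.8418518921161], [0.0, 0.0, 1.0]] [[0.0134, -0.9974, 0.0704, 0.4563], [-0.9997, -0.0146, -0.0176, 0.0194], [0.0185, -0.0701, -0.9974, 1.1958], [0.0, 0.0, 0.0, 1.0]]
{'time_s': 0.1, 'joints': array([-5.10460722e+01,  2.05861996e+01,  6.38896977e-01, -1.77429914e-02,
       -7.01345761e+01, -1.65066773e+01]), 'qd': array([ 0.03545258, -0.10864189,  0.03687429,  0.18205606,  0.02372811,
        0.00650132]), 'joint_torque': array([-1.53244306e-03, -5.84162021e+01,  2.93754458e+01,  7.01560602e+00,
        1.02070600e-02, -4.16444470e-05]), 'tcp_pos': array([ 0.25756311, -0.62350011,  0.25072813]), 'eef_rot': array([ 1.79916756e+02, -7.27305657e-03, -1.57558785e+02]), 'contact_force': array([-0.56483459, -0.62740097, -0.28594281]), 'moment': array([-0.0273788 , -0.02926817, -0.04998447]), 'gripper_force': 0.0, 'gripper_width': 0.08764262060506307}
```

View pics/side0.png

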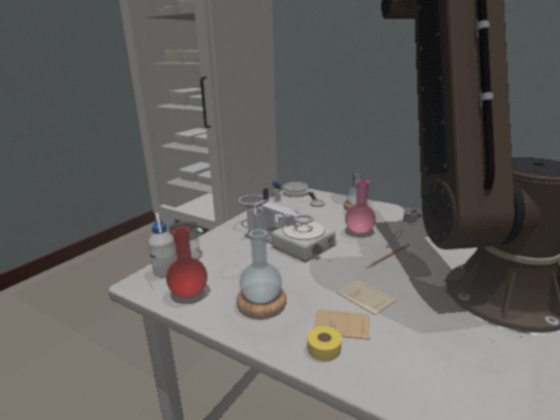

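View pics/top0.png

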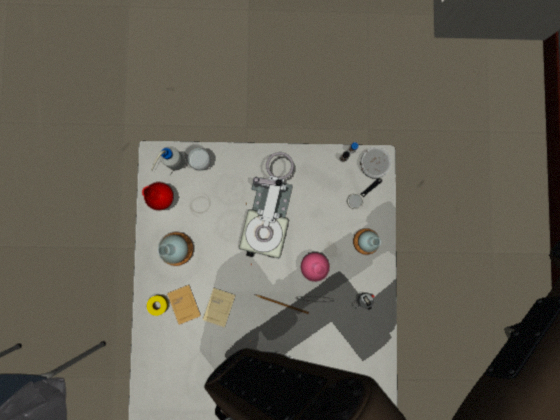

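The side view shows the large flask in its cork at about (260,285) and the stirrer at (303,235). The top view shows the plate at (264,234), the wide ring at (278,166), the large flask at (175,248) and the small flask at (367,241). I'll enlarge the stirrer and get point data.

```bash
cat > h.py <<'E'
import numpy as np,cv2
def load(n): return dict(np.load(f"/tmp/{n}.npz"))
def cloud(c):
    K=c["intrinsics"];z=c["range_z"];v,u=np.indices(z.shape)
    P=np.stack([(u-K[0,2])/K[0,0]*z,(v-K[1,2])/K[1,1]*z,z],-1)
    T=c["world_from_camera"];W=P@T[:3,:3].T+T[:3,3];W[z==0]=np.nan
    return W
def proj(c,p):
    T=c["world_from_camera"];q=(np.atleast_2d(p)-T[:3,3])@T[:3,:3];K=c["intrinsics"]
    return q[:,:2]/q[:,2:]*K[0,0]+K[:2,2]
def atz(c,uv,h):  # pixel ray cut with world height h
    T=c["world_from_camera"];K=c["intrinsics"];d=T[:3,:3]@np.array([(uv[0]-K[0,2])/K[0,0],(uv[1]-K[1,2])/K[1,1],1]);o=T[:3,3]
    return o+d*(h-o[2])/d[2]
E
python3 - <<'E'
from h import *
t=load("top0");s=load("side0")
a=cv2.resize(t["color"][145:265,225:305],None,fx=5,fy=5,interpolation=cv2.INTER_CUBIC)
b=cv2.resize(s["color"][175:265,225:345],None,fx=3.3,fy=3.3,interpolation=cv2.INTER_CUBIC)
im=np.zeros((600,800,3),np.uint8);im[:600,:400]=a;im[:b.shape[0],400:400+b.shape[1]]=b[:,:400]
cv2.imwrite("pics/crop0.png",im[...,::-1])
for n,c in(("top",t),("side",s)):
    W=cloud(c);z=W[...,2]
    for lo,hi in((.015,.04),(.043,.058),(.07,.09),(.09,.125),(.125,.16)):
        m=((z>lo)&(z<hi)&(W[...,0]>.25)&(W[...,0]<.8)&(abs(W[...,1])<.4)).astype(np.uint8)
        k,l,st,ce=cv2.connectedComponentsWithStats(m,connectivity=4)
        for i in range(1,k):
            if st[i,4]>25: p=W[l==i];print(n,lo,hi,st[i,4],np.round(ce[i]),"min",p.min(0).round(3),"max",p.max(0).round(3),"mean",p.mean(0).round(3))
E
```

```text
top 0.015 0.04 749 [376. 161.] min [ 0.645 -0.359  0.016] max [ 0.738 -0.267  0.035] mean [ 0.69  -0.313  0.029]
top 0.015 0.04 278 [197. 156.] min [0.669 0.199 0.027] max [0.724 0.253 0.04 ] mean [0.696 0.226 0.035]
top 0.015 0.04 37 [205. 165.] min [0.658 0.189 0.016] max [0.7   0.23  0.039] mean [0.672 0.202 0.027]
top 0.015 0.04 37 [179. 165.] min [0.658 0.267 0.016] max [0.693 0.303 0.038] mean [0.669 0.279 0.028]
top 0.015 0.04 158 [361. 241.] min [ 0.414 -0.307  0.015] max [ 0.489 -0.247  0.039] mean [ 0.451 -0.267  0.021]
top 0.015 0.04 231 [185. 247.] min [0.371 0.233 0.016] max [0.469 0.31  0.032] mean [0.424 0.257 0.024]
top 0.015 0.04 34 [250. 254.] min [0.401 0.051 0.026] max [0.416 0.075 0.04 ] mean [0.408 0.063 0.035]
top 0.015 0.04 190 [366. 300.] min [ 0.251 -0.308  0.015] max [ 0.297 -0.26   0.034] mean [ 0.276 -0.282  0.027]
top 0.015 0.04 171 [157. 301.] min [0.25  0.304 0.015] max [0.284 0.362 0.032] mean [0.267 0.332 0.027]
top 0.043 0.058 26 [192. 149.] min [0.696 0.214 0.043] max [0.724 0.253 0.058] mean [0.714 0.239 0.052]
top 0.043 0.058 46 [171. 197.] min [
[... 6030 characters left out ...]
8 0.324 0.09 ] max [0.583 0.35  0.125] mean [0.566 0.342 0.108]
side 0.09 0.125 319 [259. 262.] min [0.396 0.267 0.09 ] max [0.442 0.308 0.125] mean [0.413 0.294 0.104]
side 0.125 0.16 147 [362. 185.] min [ 0.357 -0.144  0.126] max [ 0.39  -0.108  0.151] mean [ 0.372 -0.12   0.14 ]
side 0.125 0.16 76 [158. 221.] min [0.634 0.29  0.125] max [0.689 0.335 0.156] mean [0.666 0.312 0.139]
side 0.125 0.16 273 [181. 235.] min [0.556 0.319 0.125] max [0.59  0.352 0.151] mean [0.569 0.338 0.141]
side 0.125 0.16 52 [258. 233.] min [0.411 0.271 0.149] max [0.433 0.289 0.16 ] mean [0.426 0.277 0.155]
side 0.125 0.16 268 [258. 244.] min [0.403 0.277 0.125] max [0.432 0.303 0.16 ] mean [0.413 0.295 0.143]
```

View pics/crop0.png

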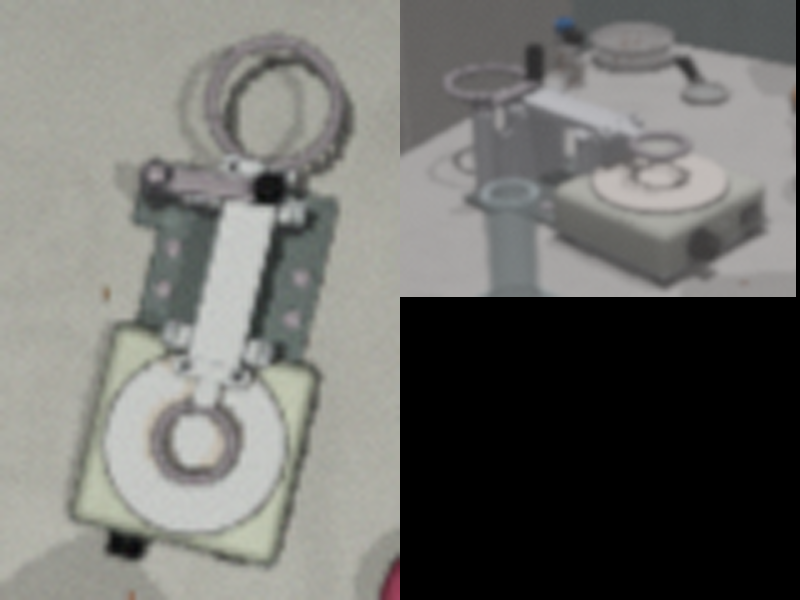

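The crops show the narrow ring at top (264.2,233.4) and side (302.9,219.5), and the wide ring at top (280.8,166) and side (252.3,200.2). The latch is shut, with its knob at top (278.8,182.4) and its hinge at (256.2,179.6), left of the arm. I'll triangulate these and measure the flask axes.

```bash
cat >> h.py <<'E'
def tri(obs):
    A=np.zeros((3,3));b=np.zeros(3);L=[]
    for c,uv in obs:
        T=c["world_from_camera"];K=c["intrinsics"];d=T[:3,:3]@np.array([(uv[0]-K[0,2])/K[0,0],(uv[1]-K[1,2])/K[1,1],1]);d/=np.linalg.norm(d)
        M=np.eye(3)-np.outer(d,d);A+=M;b+=M@T[:3,3];L.append((M,T[:3,3]))
    p=np.linalg.solve(A,b);return p,max(np.linalg.norm(M@(p-o)) for M,o in L)
E
python3 - <<'E'
from h import *
t=load("top0");s=load("side0")
for n,a,b,h in(("narrow",(264.2,233.4),(302.9,219.5),.078),("wide",(280.8,166),(252.3,200.2),.078),("knobtop",(278.8,182.4),(265.7,189),.122),("hinge",(256.2,179.6),None,.1),("plate",(264.2,234.2),None,.05)):
    print(n,"top@z",atz(t,a,h).round(4), *( (tri([(t,a),(s,b)]),atz(s,b,h).round(4)) if b else ()))
# flat plate circle fit & flask slices with min circles
from scipy.optimize import least_squares
def circ(p): 
    f=least_squares(lambda q:np.hypot(p[:,0]-q[0],p[:,1]-q[1])-q[2],[*p[:,:2].mean(0),.04],loss="soft_l1",f_scale=.002);return f.x.round(4)
for n,c in(("top",t),("side",s)):
    W=cloud(c);W=W[~np.isnan(W[...,2])]
    def box(x0,x1,y0,y1,z0,z1): return W[(W[:,0]>x0)&(W[:,0]<x1)&(W[:,1]>y0)&(W[:,1]<y1)&(W[:,2]>z0)&(W[:,2]<z1)]
    def sph(p,r):
        return least_squares(lambda q:np.linalg.norm(p-q,axis=1)-r,[*p.mean(0)[:2],.05],loss="soft_l1",f_scale=.002).x.round(4)
    print(n,"large bulb",sph(box(.36,.48,.22,.34,.045,.085),.0425),"small bulb",sph(box(.4,.5,-.32,-.23,.03,.06),.032))
    print("large cork",circ(box(.36,.48,.22,.34,.01,.02)),"Lneck",circ(box(.39,.46,.25,.31,.125,.165)),"smallneck",circ(box(.42,.48,-.31,-.25,.07,.12)))
    print("tops L",box(.36,.48,.22,.34,.1,.3)[:,2].max(),"S",box(.4,.5,-.32,-.23,.0,.2)[:,2].max())
    b=box(.5,.58,-.05,.06,.075,.095);print("bar top z",np.median(b[:,2]))
    w=box(.63,.71,-.07,.03,.07,.095);print("wide ring",circ(w),np.median(w[:,2]))
E
```

```text
narrow top@z [0.4677 0.0216 0.078 ] (array([0.46919538, 0.0224316 , 0.07435335]), np.float64(0.001671861456882031)) [0.4667 0.0303 0.078 ]
wide top@z [ 0.6621 -0.0233  0.078 ] (array([ 0.66339819, -0.02304016,  0.07453951]), np.float64(0.0007485531786046264)) [ 0.6587 -0.0157  0.078 ]
knobtop top@z [ 0.6082 -0.0167  0.122 ] (array([ 0.60935773, -0.01613669,  0.12041758]), np.float64(0.0010718123559831213)) [ 0.6079 -0.0122  0.122 ]
hinge top@z [0.6183 0.0463 0.1   ]
plate top@z [0.4657 0.0216 0.05  ]
top large bulb [0.4209 0.2842 0.0544] small bulb [ 0.4504 -0.2865  0.0426]
large cork [0.4212 0.2834 0.0495] Lneck [0.4211 0.2827 0.014 ] smallneck [ 0.4505 -0.2843  0.0124]
tops L 0.16763907632203812 S 0.12093190017287325
bar top z 0.08432975552522992
wide ring [ 0.6643 -0.0198  0.0358] 0.08174643212644672
side large bulb [0.4203 0.2845 0.0535] small bulb [ 0.4504 -0.287   0.0423]
large cork [0.4201 0.2848 0.0503] Lneck [0.4193 0.2863 0.0144] smallneck [ 0.4497 -0.2841  0.0122]
tops L 0.1622205496435125 S 0.11901499934720572
bar top z 0.08307473220184491
wide ring [ 0.6629 -0.0165  0.0359] 0.08003493219479427
```

Both views agree. saddle_mid is about (0.566, 0.000), seated yaw is about -13°, and the knob is near (0.607,-0.017). The large flask's axis is at (0.4207,0.2843). First I move above the knob, with the fingers closing along the latch's travel.

```bash
cat > go.py <<'E'
# go.py x y z yaw : turn (tool z, deg) then shift (tool cm, after the turn) still to go
import sys
from h import *
from plant import r
from scipy.spatial.transform import Rotation as R
x,y,z,yaw=map(float,sys.argv[1:5]);s=r.get_state()
T=R.from_euler("xyz",[180,0,yaw],degrees=True);C=R.from_euler("xyz",s["eef_rot"],degrees=True)
print("t",round(s["time_s"],2),"pos",s["tcp_pos"].round(4),"rot",s["eef_rot"].round(2),"F",s["contact_force"].round(1),"w",round(s["gripper_width"],4),"gf",round(s["gripper_force"],1),"j",s["joints"].round(0))
print("turn",(C.inv()*T).as_rotvec(degrees=True).round(2),"shift_cm",(T.inv().apply(np.array([x,y,z])-s["tcp_pos"])*100).round(2))
E
python3 -m crank '[[[0,0,-7.8],[0,0,0],-1],[[0,0,-7.8],[0,0,0],-1],[[0,0,-7.8],[0,0,0],-1],[[0,0,-7.8],[0,0,0],-1],[[0,0,-7.8],[0,0,0],-1],[[0,0,-7.8],[0,0,0],-1],[[0,0,-7.8],[0,0,0],-1],[[0,0,0],[0,0,0],-1]]'
python3 -m crank '[[[0,0,0],[-4.18,-1.275,0],-1],[[0,0,0],[-4.18,-1.275,0],-1],[[0,0,0],[-4.18,-1.275,0],-1],[[0,0,0],[-4.18,-1.275,0],-1],[[0,0,0],[-4.18,-1.275,0],-1],[[0,0,0],[-4.18,-1.275,0],-1],[[0,0,0],[-4.18,-1.275,0],-1],[[0,0,0],[-4.18,-1.275,0],-1]]'
python3 -m crank '[[[0,0,0],[-4.18,-1.275,0],-1],[[0,0,0],[-4.18,-1.275,0],-1],[[0,0,0],[-4.18,-1.275,0],-1],[[0,0,0],[-4.18,-1.275,0],-1],[[0,0,0],[-4.18,-1.275,0],-1],[[0,0,0],[-4.18,-1.275,0],-1],[[0,0,0],[-4.18,-1.275,0],-1],[[0,0,0],[-4.18,-1.275,0],-1]]'
python3 -m crank '[[[0,0,0],[0,0,0],-1],[[0,0,0],[0,0,0],-1]]'
python3 go.py .607 -.017 .118 -103
```

```text
time_s: 0.9
tcp_pos: [0.2576, -0.6236, 0.251]
eef_rot: [180.0, 0.0, -102.8]
contact_force: [-0.6, 0.1, 0.2]
gripper_width: 0.0877
gripper_force: 0.0
time_s: 1.7
tcp_pos: [0.4326, -0.3191, 0.2516]
eef_rot: [-180.0, 0.0, -103.2]
contact_force: [0.9, -0.0, 0.8]
gripper_width: 0.0875
gripper_force: 0.0
time_s: 2.5
tcp_pos: [0.607, -0.016, 0.2516]
eef_rot: [180.0, 0.0, -103.2]
contact_force: [1.8, -0.0, 0.2]
gripper_width: 0.0875
gripper_force: 0.0
time_s: 2.7
tcp_pos: [0.6065, -0.0168, 0.2508]
eef_rot: [179.9, -0.0, -103.0]
contact_force: [-0.9, 0.0, 0.4]
gripper_width: 0.0874
gripper_force: 0.0
t 2.7 pos [ 0.6065 -0.0168  0.2508] rot [ 1.7993e+02 -3.0000e-02 -1.0305e+02] F [-0.9  0.   0.4] w 0.0874 gf 0.0 j [ 17.  14.  -8.  -0. -67. -30.]
turn [ 0.07 -0.03 -0.05] shift_cm [ 1.000e-02 -6.000e-02  1.328e+01]
```

```bash
python3 -m crank '[[[0,0,0],[0,0,4],-1],[[0,0,0],[0,0,4],-1],[[0,0,0],[0,0,3],-1],[[0,0,0],[0,0,1.5],-1],[[0,0,0],[0,0,0.75],-1],[[0,0,0],[0,0,0],-1]]'
python3 -m crank '[[[0,0,0],[0,0,0],1],[[0,0,0],[0,0,0],1],[[0,0,0],[0,0,0],1],[[0,0,0],[0,0,0],1],[[0,0,0],[0,0,0],1],[[0,0,0],[0,0,0],1],[[0,0,0],[0,0,0],1]]' 8
python3 go.py .607 -.017 .118 -103
```

```text
time_s: 3.3
tcp_pos: [0.6057, -0.0187, 0.1185]
eef_rot: [179.9, -0.0, -103.1]
contact_force: [0.1, 1.2, 1.0]
gripper_width: 0.0877
gripper_force: 0.0
time_s: 4.0
tcp_pos: [0.6064, -0.0177, 0.1191]
eef_rot: [180.0, 0.0, -102.9]
contact_force: [-1.0, -0.4, -0.4]
gripper_width: 0.0376
gripper_force: 0.0
t 4.0 pos [ 0.6064 -0.0177  0.1191] rot [ 180.      0.   -102.95] F [-1.  -0.4 -0.4] w 0.0376 gf 0.0 j [ 17.  21. -18.  -0. -51. -30.]
turn [0.   0.   0.05] shift_cm [-0.08 -0.04  0.11]
```

```bash
python3 -m crank '[[[0,0,0],[0,0,0],1],[[0,0,0],[0,0,0],1],[[0,0,0],[0,0,0],1],[[0,0,0],[0,0,0],1],[[0,0,0],[0,0,0],1]]' 8
python3 go.py .607 -.017 .118 -103
python3 -m crank '[[[0,0,-8],[-0.062,-0.891,0],1],[[0,0,-8],[-0.062,-0.891,0],1],[[0,0,-8],[-0.062,-0.891,0],1],[[0,0,0],[0,0,0],1]]'
python3 go.py .6395 -.0142 .118 -79
```

```text
time_s: 4.5
tcp_pos: [0.6066, -0.0179, 0.1191]
eef_rot: [-180.0, -0.0, -103.0]
contact_force: [0.5, -1.9, -0.4]
gripper_width: 0.0177
gripper_force: 8.0
t 4.5 pos [ 0.6066 -0.0179  0.1191] rot [-179.99   -0.   -102.96] F [ 0.5 -1.9 -0.4] w 0.0177 gf 8.0 j [ 17.  21. -18.   0. -51. -30.]
turn [-0.01 -0.    0.04] shift_cm [-0.09 -0.02  0.11]
time_s: 4.9
tcp_pos: [0.634, -0.018, 0.1191]
eef_rot: [-180.0, -0.0, -78.8]
contact_force: [0.6, -0.0, 2.5]
gripper_width: 0.0174
gripper_force: 8.0
t 4.9 pos [ 0.634  -0.018   0.1191] rot [-179.96   -0.    -78.82] F [ 0.6 -0.   2.5] w 0.0174 gf 8.0 j [ 16.  23. -14.   0. -53.  -5.]
turn [-0.04 -0.    0.18] shift_cm [-0.26 -0.61  0.11]
```

```bash
python3 -m crank '[[[0,0,-8],[-0.062,-0.891,0],1],[[0,0,-8],[-0.062,-0.891,0],1],[[0,0,-8],[-0.062,-0.891,0],1],[[0,0,-8],[-0.062,-0.891,0],1],[[0,0,-8],[-0.062,-0.891,0],1],[[0,0,-8],[-0.062,-0.891,0],1]]'
python3 -m crank '[[[0,0,-8],[-0.062,-0.891,0],1],[[0,0,-8],[-0.062,-0.891,0],1],[[0,0,-8],[-0.062,-0.891,0],1],[[0,0,-4],[-0.016,-0.446,0],1],[[0,0,0],[0,0,0],1],[[0,0,0],[0,0,0],1]]'
python3 -m crank '[[[0,0,0],[0,0,0],-0.3],[[0,0,0],[0,0,0],-0.3],[[0,0,0],[0,0,0],-0.3],[[0,0,0],[0,0,0],-0.3],[[0,0,0],[0,0,-3],-1],[[0,0,0],[0,0,-4],-1],[[0,0,0],[0,0,-3],-1],[[0,0,0],[0,0,0],-1]]'
python3 go.py .566 0 .22 -13
```

```text
time_s: 5.5
tcp_pos: [0.6765, 0.0113, 0.1192]
eef_rot: [-180.0, -0.1, -30.9]
contact_force: [5.8, -3.5, -2.5]
gripper_width: 0.0178
gripper_force: 8.0
time_s: 6.1
tcp_pos: [0.6871, 0.042, 0.1194]
eef_rot: [-179.9, -0.3, -3.2]
contact_force: [10.9, 0.2, -5.6]
gripper_width: 0.0178
gripper_force: 8.0
time_s: 6.9
tcp_pos: [0.6869, 0.0415, 0.2249]
eef_rot: [-179.9, -0.5, -3.0]
contact_force: [-0.3, -0.6, 0.7]
gripper_width: 0.0762
gripper_force: 0.0
t 6.9 pos [0.6869 0.0415 0.2249] rot [-179.89   -0.47   -2.96] F [-0.3 -0.6  0.7] w 0.0762 gf 0.0 j [ 20.  22.  -0.   0. -67.  67.]
turn [-0.15 -0.46 10.04] shift_cm [-10.85   6.77   0.49]
```

Run:
```python
from h import *
c,s_=np.cos(np.radians(-13)),np.sin(np.radians(-13))
for n in("top0","side0"):
    t=load(n);W=cloud(t).reshape(-1,3);d=W-np.array([.566,0,0]);X=d[:,0]*c+d[:,1]*s_;Y=-d[:,0]*s_+d[:,1]*c
    for h in ((.079,.09),):
      for a in(-30,-15,0,15):
        m=(W[:,2]>h[0])&(W[:,2]<h[1])&(X>a/1e3)&(X<(a+15)/1e3)&(abs(Y)<.05);print(n,a,m.sum(),"Y",(np.percentile(Y[m],[3,50,97])*1e3).round(1),"z",np.median(W[m,2]).round(4))
    m=(W[:,2]>.0475)&(W[:,2]<.0535)&(np.hypot(X+.1,Y)<.056)
    if n=="top0":
      g=t["color"].reshape(-1,3).astype(float);mm=m
      print("plate X,Y mid",((X[mm].max()+X[mm].min())/2*1e3).round(1),((Y[mm].max()+Y[mm].min())/2*1e3).round(1))
    m=(W[:,2]>.04)&(W[:,2]<.055)&(X<-.03)&(X>-.18)&(abs(Y)<.08);print("housing X,Y",(np.percentile(X[m],[1,99])*1e3).round(1),(np.percentile(Y[m],[1,99])*1e3).round(1))
from plant import r
for n in("side","top"):
    k=r.capture(n);np.savez(f"/tmp/{n}1.npz",**k)
a=load("top1")["color"][130:270,215:315];b=load("side1")["color"][165:265,215:355]
im=np.zeros((560,800,3),np.uint8);a=cv2.resize(a,(400,560),interpolation=cv2.INTER_CUBIC);b=cv2.resize(b,(400,286),interpolation=cv2.INTER_CUBIC);im[:,:400]=a;im[:286,400:]=b;cv2.imwrite("pics/c1.png",im[...,::-1])
```

```text
top0 -30 53 Y [-12.3   0.8  14.9] z 0.0845
top0 -15 56 Y [-11.9   1.8  15.5] z 0.0848
top0 0 55 Y [-12.    2.1  15.9] z 0.0846
top0 15 55 Y [-12.    2.   16.1] z 0.0844
plate X,Y mid -102.0 -0.5
housing X,Y [-157.8  -43. ] [-59.3  60.9]
side0 -30 28 Y [-11.    7.1  17.2] z 0.0835
side0 -15 28 Y [-9.9  6.7 18. ] z 0.0839
side0 0 27 Y [-9.2  6.9 18.1] z 0.0836
side0 15 28 Y [-9.6  6.1 18.9] z 0.0839
housing X,Y [-159.9  -42.4] [-54.   62.6]
```

View pics/c1.png

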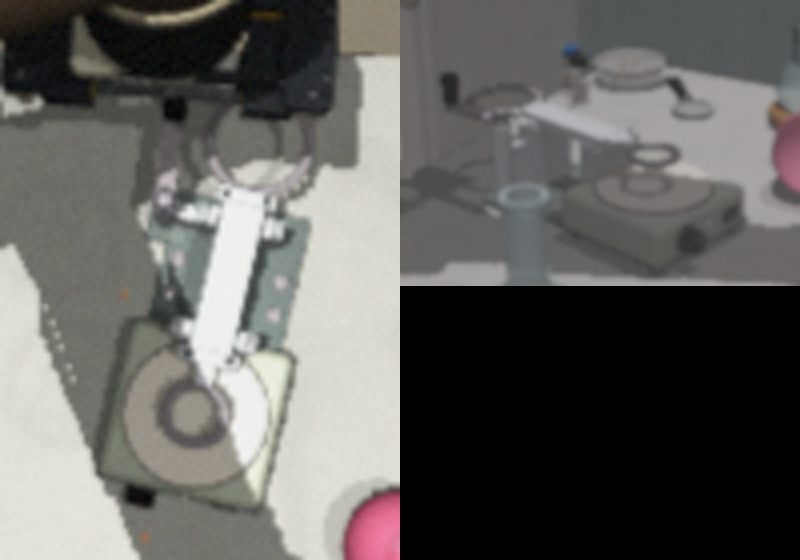

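The latch lies open, parallel to the arm, with its knob at (175,110). The bar centre is about (0.566,0.002). I'll go and grip the bar.

```bash
python3 -m crank '[[[0,0,4.8],[0,0,0],-1],[[0,0,4.8],[0,0,0],-1],[[0,0,0],[0,0,0],-1]]'
python3 go.py .566 .002 .15 -12.5
```

```text
time_s: 7.3
tcp_pos: [0.684, 0.0412, 0.2175]
eef_rot: [179.9, 0.1, -12.6]
contact_force: [-0.4, -0.3, 0.2]
gripper_width: 0.0873
gripper_force: 0.0
t 7.3 pos [0.684  0.0412 0.2175] rot [ 1.7994e+02  1.3000e-01 -1.2650e+01] F [-0.4 -0.3  0.2] w 0.0873 gf 0.0 j [ 20.  23.  -0.  -0. -67.  58.]
turn [ 0.06  0.13 -0.15] shift_cm [-10.67   6.38   6.75]
```

```bash
python3 -m crank '[[[0,0,0],[-3.56,2.13,0],-1],[[0,0,0],[-3.56,2.13,0],-1],[[0,0,0],[-3.56,2.13,0],-1],[[0,0,0],[0,0,4],-1],[[0,0,0],[0,0,2.75],-1],[[0,0,0],[0,0,0],-1]]'
python3 go.py .566 .002 .084 -12.5
```

```text
time_s: 7.9
tcp_pos: [0.5635, 0.0014, 0.1478]
eef_rot: [179.8, 0.4, -12.5]
contact_force: [-0.5, -0.9, 0.4]
gripper_width: 0.0876
gripper_force: 0.0
t 7.9 pos [0.5635 0.0014 0.1478] rot [179.83   0.38 -12.48] F [-0.5 -0.9  0.4] w 0.0876 gf 0.0 j [ 20.  16. -21.  -0. -54.  58.]
turn [0.17 0.38 0.02] shift_cm [ 0.23 -0.11  6.38]
```

```bash
python3 -m crank '[[[0,0,0],[0.1,-0.1,3],-1],[[0,0,0],[0,0,2],-1],[[0,0,0],[0,0,1.2],-1],[[0,0,0],[0,0,0],-1]]'
python3 -m crank '[[[0,0,0],[0,0,0],1],[[0,0,0],[0,0,0],1],[[0,0,0],[0,0,0],1],[[0,0,0],[0,0,0],1],[[0,0,0],[0,0,0],1],[[0,0,0],[0,0,0],1],[[0,0,0],[0,0,0],1],[[0,0,0],[0,0,0],1]]' 5
python3 go.py .566 .002 .084 -12.5
python3 -m crank '[[[0,0,0],[0,0,0],1],[[0,0,0],[0,0,0],1],[[0,0,0],[0,0,0],1]]' 5
python3 go.py .566 .002 .084 -12.5
```

```text
time_s: 8.3
tcp_pos: [0.5673, 0.0027, 0.0886]
eef_rot: [179.9, 0.1, -12.5]
contact_force: [0.5, 0.4, 0.3]
gripper_width: 0.0876
gripper_force: 0.0
time_s: 9.1
tcp_pos: [0.5678, 0.0029, 0.0896]
eef_rot: [180.0, 0.0, -12.6]
contact_force: [-0.0, -0.0, 0.4]
gripper_width: 0.0298
gripper_force: 5.0
t 9.1 pos [0.5678 0.0029 0.0896] rot [180.     0.   -12.55] F [-0.  -0.   0.4] w 0.0298 gf 5.0 j [ 20.  20. -25.   0. -46.  57.]
turn [ 0.    0.   -0.05] shift_cm [-0.15  0.12  0.56]
time_s: 9.4
tcp_pos: [0.5678, 0.0029, 0.0896]
eef_rot: [180.0, 0.0, -12.5]
contact_force: [-0.3, 0.5, 0.7]
gripper_width: 0.0298
gripper_force: 5.0
t 9.4 pos [0.5678 0.0029 0.0896] rot [180.     0.   -12.55] F [-0.3  0.5  0.7] w 0.0298 gf 5.0 j [ 20.  20. -25.   0. -46.  57.]
turn [ 0.    0.   -0.05] shift_cm [-0.15  0.12  0.56]
```

```bash
python3 -m crank '[[[0,0,0],[0,0,0],0.2],[[0,0,0],[0,0,0.5],0.2],[[0,0,0],[0,0,0],0.2],[[0,0,0],[0,0,0],1],[[0,0,0],[0,0,0],1],[[0,0,0],[0,0,0],1]]' 40
python3 go.py .566 .002 .084 -12.5
```

```text
time_s: 10.0
tcp_pos: [0.5677, 0.0029, 0.0844]
eef_rot: [180.0, 0.0, -12.6]
contact_force: [-0.2, 0.5, -1.9]
gripper_width: 0.0295
gripper_force: 40.0
t 10.0 pos [0.5677 0.0029 0.0844] rot [ 1.800e+02  2.000e-02 -1.256e+01] F [-0.2  0.5 -1.9] w 0.0295 gf 40.0 j [ 20.  20. -25.  -0. -45.  57.]
turn [ 0.    0.02 -0.06] shift_cm [-0.14  0.12  0.04]
```

```bash
python3 -m crank '[[[0,0,0],[0,0,-1],1],[[0,0,0],[0,0,-1.5],1],[[0,0,0],[0,0,-2],1],[[0,0,0],[0,0,-2],1],[[0,0,0],[0,0,-2],1],[[0,0,0],[0,0,-1.5],1],[[0,0,0],[0,0,0],1]]'
python3 -m crank '[[[0,0,6],[0,0,0],1],[[0,0,6],[0,0,0],1],[[0,0,6],[0,0,0],1],[[0,0,6],[0,0,0],1],[[0,0,6],[0,0,0],1],[[0,0,6],[0,0,0],1],[[0,0,6],[0,0,0],1],[[0,0,6],[0,0,0],1]]'
python3 -m crank '[[[0,0,6],[0,0,0],1],[[0,0,6],[0,0,0],1],[[0,0,6],[0,0,0],1],[[0,0,6],[0,0,0],1],[[0,0,6],[0,0,0],1],[[0,0,6],[0,0,0],1],[[0,0,6],[0,0,0],1],[[0,0,6],[0,0,0],1]]'
python3 -m crank '[[[0,0,6],[0,0,0],1],[[0,0,6],[0,0,0],1],[[0,0,6],[0,0,0],1],[[0,0,6],[0,0,0],1],[[0,0,6],[0,0,0],1],[[0,0,6],[0,0,0],1],[[0,0,6],[0,0,0],1],[[0,0,6],[0,0,0],1]]'
python3 -m crank '[[[0,0,6],[0,0,0],1],[[0,0,6],[0,0,0],1],[[0,0,6],[0,0,0],1],[[0,0,6],[0,0,0],1],[[0,0,6],[0,0,0],1],[[0,0,6],[0,0,0],1],[[0,0,0],[0,0,0],1],[[0,0,0],[0,0,0],1]]'
python3 go.py .5677 .0029 .1844 167.5
python3 - <<'E'
from h import *
from plant import r
for n in("side","top"):
    k=r.capture(n);np.savez(f"/tmp/{n}2.npz",**k)
a=load("top2")["color"][130:270,215:315];b=load("side2")["color"][145:245,215:355]
im=np.zeros((560,800,3),np.uint8);a=cv2.resize(a,(400,560),interpolation=cv2.INTER_CUBIC);b=cv2.resize(b,(400,286),interpolation=cv2.INTER_CUBIC);im[:,:400]=a;im[:286,400:]=b;cv2.imwrite("pics/c2.png",im[...,::-1])
E
```

```text
time_s: 10.7
tcp_pos: [0.5691, 0.0031, 0.1877]
eef_rot: [-179.9, -0.3, -12.5]
contact_force: [-0.1, 0.5, -1.2]
gripper_width: 0.0296
gripper_force: 40.0
time_s: 11.5
tcp_pos: [0.5673, 0.0028, 0.1839]
eef_rot: [179.9, 0.0, -60.8]
contact_force: [-0.1, 0.1, -1.7]
gripper_width: 0.0298
gripper_force: 40.0
time_s: 12.3
tcp_pos: [0.5673, 0.0028, 0.1839]
eef_rot: [179.9, -0.0, -108.8]
contact_force: [-0.0, -0.4, -0.8]
gripper_width: 0.0297
gripper_force: 40.0
time_s: 13.1
tcp_pos: [0.5673, 0.0028, 0.1839]
eef_rot: [180.0, -0.1, -156.8]
contact_force: [-0.2, 0.2, -0.6]
gripper_width: 0.0295
gripper_force: 40.0
time_s: 13.9
tcp_pos: [0.5675, 0.0028, 0.1842]
eef_rot: [-180.0, -0.0, 167.6]
contact_force: [-0.7, 0.2, -2.1]
gripper_width: 0.0295
gripper_force: 40.0
t 13.9 pos [0.5675 0.0028 0.1842] rot [-1.7999e+02 -3.0000e-02  1.6762e+02] F [-0.7  0.2 -2.1] w 0.0295 gf 40.0 j [  20.   14.  -18.   -0.  -58. -122.]
turn [-0.01 -0.03  0.12] shift_cm [-0.02  0.01 -0.02]
```

View pics/c2.png

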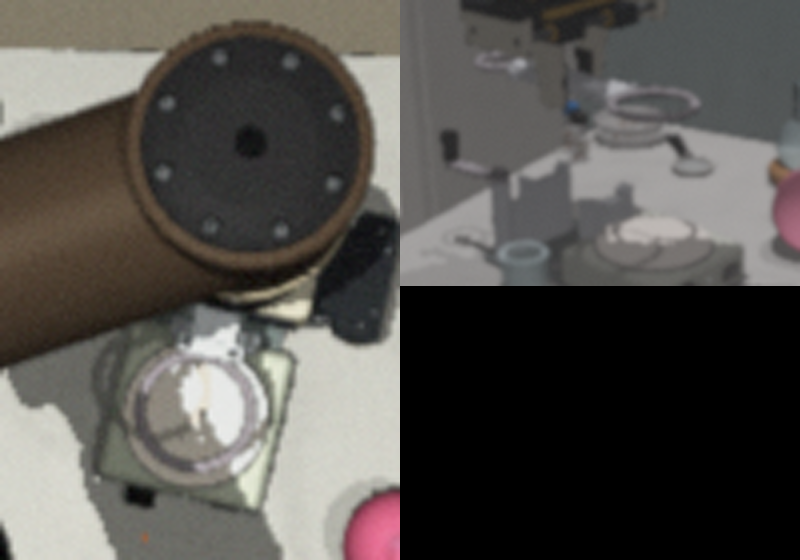

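The wide ring now hangs over the plate, at about (200,415) in the left crop and (655,103) in the right. The narrow ring is at (500,62). Next I measure where the bar sits relative to the TCP.

Run:
```python
from h import *
from scipy.optimize import least_squares
t=load("top2");s=load("side2")
print(atz(t,(265,233.75),.178).round(4),tri([(t,(265,233.75)),(s,(304.3,181.05))]),"narrow side",atz(s,(250,166.7),.178).round(4),"wide side",atz(s,(304.3,181.05),.178).round(4))
c0,s0=np.cos(np.radians(-12.5)),np.sin(np.radians(-12.5))
for n,c in(("t",t),("s",s)):
    W=cloud(c).reshape(-1,3)
    for nm,ctr,R in(("wide",(.47,.0235),.036),("narrow",(.665,-.018),.021)):
        m=(W[:,2]>.166)&(W[:,2]<.192)&(abs(np.hypot(W[:,0]-ctr[0],W[:,1]-ctr[1])-R)<.012)
        p=W[m]
        if len(p)<15: print(n,nm,len(p));continue
        f=least_squares(lambda q:np.hypot(p[:,0]-q[0],p[:,1]-q[1])-R,ctr,loss="soft_l1",f_scale=.002)
        print(n,nm,len(p),f.x.round(4),np.median(p[:,2]).round(4),"rel",((f.x[0]-.5675)*c0+(f.x[1]-.0028)*s0).round(4),(-(f.x[0]-.5675)*s0+(f.x[1]-.0028)*c0).round(4))
```

```text
[0.4658 0.0193 0.178 ] (array([0.46705684, 0.02002194, 0.17718851]), np.float64(0.0014278714071543175)) narrow side [ 0.659  -0.0136  0.178 ] wide side [0.4671 0.0228 0.178 ]
t wide 326 [0.4717 0.0226] 0.1825 rel -0.0978 -0.0014
t narrow 0
s wide 259 [0.4695 0.0262] 0.18 rel -0.1008 0.0016
s narrow 75 [ 0.6625 -0.0162] 0.1795 rel 0.0968 0.002
```

Run:
```python
from h import *
from scipy.optimize import least_squares
c0,s0=np.cos(np.radians(-12.5)),np.sin(np.radians(-12.5))
def run(f,dz,rings):
    c=load(f);W=cloud(c).reshape(-1,3)
    for nm,ctr,R in rings:
        m=(W[:,2]>.068+dz)&(W[:,2]<.09+dz)
        q=np.array(ctr,float)
        for k in range(4):
            mm=m&(abs(np.hypot(W[:,0]-q[0],W[:,1]-q[1])-R)<.008);p=W[mm]
            if len(p)<15: break
            q=least_squares(lambda q:np.hypot(p[:,0]-q[0],p[:,1]-q[1])-R,q,loss="soft_l1",f_scale=.002).x
        d=q-[.566,0];print(f,nm,len(p),"X,Y mm",(1e3*(d[0]*c0+d[1]*s0)).round(1),(1e3*(-d[0]*s0+d[1]*c0)).round(1),np.median(p[:,2]).round(4))
A=(("wide",(.6635,-.0195),.036),("narrow",(.468,.023),.021));B=(("wide",(.469,.023),.036),("narrow",(.6625,-.0165),.021))
for f in("top0","side0"):run(f,0,A)
for f in("side1",):run(f,0,A)
for f in("top2","side2"):run(f,.1,B)
# plate disc by colour in top0 / side0
for f in("top0","side0"):
    c=load(f);W=cloud(c).reshape(-1,3);m=(W[:,2]>.047)&(W[:,2]<.054)
    P=W[m]-[.566,0,0];X=P[:,0]*c0+P[:,1]*s0;Y=-P[:,0]*s0+P[:,1]*c0;k=np.hypot(X+.1,Y)<.062
    pts=np.c_[X,Y][k].astype(np.float32)*1000;print(f,"plate circle",cv2.minEnclosingCircle(pts))
```

```text
top0 wide 231 X,Y mm 99.3 1.8 0.0823
top0 narrow 137 X,Y mm -98.9 1.8 0.0823
side0 wide 100 X,Y mm 98.1 4.8 0.08
side0 narrow 127 X,Y mm -101.7 4.9 0.0803
side1 wide 117 X,Y mm 96.4 4.3 0.081
side1 narrow 128 X,Y mm -101.9 4.9 0.0805
top2 wide 307 X,Y mm -97.5 1.6 0.1824
top2 narrow 0 X,Y mm 97.8 4.8 nan
side2 wide 243 X,Y mm -100.4 4.5 0.1799
side2 narrow 74 X,Y mm 97.8 5.1 0.1795
top0 plate circle ((-100.18305206298828, 0.17047622799873352), 61.74015426635742)
side0 plate circle ((-97.88600158691406, -0.39465227723121643), 59.77961349487305)
  return _methods._mean(a, axis=axis, dtype=dtype,
  ret = ret.dtype.type(ret / rcount)
```

```bash
python3 -m crank '[[[0,0,0],[0.1,0,1.5],1],[[0,0,0],[0,0,2.5],1],[[0,0,0],[0,0,2.5],1],[[0,0,0],[0,0,1.2],1],[[0,0,0],[0,0,0.4],1],[[0,0,0],[0,0,0],1],[[0,0,0],[0,0,0],1]]'
python3 go.py .5667 .0029 .0844 167.5
python3 -m crank '[[[0,0,0],[0,0,0.3],1],[[0,0,0],[0,0,0.3],1],[[0,0,0],[0,0,0.3],1],[[0,0,0],[0,0,0],1]]'
python3 go.py .5667 .0029 .0844 167.5
```

```text
time_s: 14.7
tcp_pos: [0.5675, 0.0033, 0.1046]
eef_rot: [180.0, 0.1, 167.5]
contact_force: [-0.7, 0.3, -0.3]
gripper_width: 0.0296
gripper_force: 40.0
t 14.7 pos [0.5675 0.0033 0.1046] rot [1.7997e+02 8.0000e-02 1.6748e+02] F [-0.7  0.3 -0.3] w 0.0296 gf 40.0 j [  20.   18.  -24.    0.  -48. -123.]
turn [ 0.03  0.08 -0.02] shift_cm [ 0.07 -0.05  2.02]
time_s: 15.1
tcp_pos: [0.5665, 0.003, 0.0942]
eef_rot: [-180.0, -0.0, 167.4]
contact_force: [-0.1, 0.4, -1.8]
gripper_width: 0.0296
gripper_force: 40.0
t 15.1 pos [0.5665 0.003  0.0942] rot [-1.7999e+02 -3.0000e-02  1.6744e+02] F [-0.1  0.4 -1.8] w 0.0296 gf 40.0 j [  20.   19.  -24.   -0.  -46. -123.]
turn [-0.01 -0.03 -0.06] shift_cm [-0.02 -0.01  0.98]
```

```bash
python3 -m crank '[[[0,0,0],[0,0,0.25],1],[[0,0,0],[0,0,0.25],1],[[0,0,0],[0,0,0],1]]'
python3 -m crank '[[[0,0,0],[0,0,0.2],1],[[0,0,0],[0,0,0.15],1],[[0,0,0],[0,0,0],1],[[0,0,0],[0,0,0],1]]'
python3 go.py .5667 .0029 .0844 167.5
```

```text
time_s: 15.4
tcp_pos: [0.5665, 0.003, 0.0891]
eef_rot: [-180.0, -0.0, 167.4]
contact_force: [-0.1, -0.8, -0.6]
gripper_width: 0.0298
gripper_force: 40.0
time_s: 15.8
tcp_pos: [0.5668, 0.0031, 0.086]
eef_rot: [-180.0, -0.0, 167.4]
contact_force: [-1.0, -1.1, -1.2]
gripper_width: 0.0296
gripper_force: 40.0
t 15.8 pos [0.5668 0.0031 0.086 ] rot [-179.99   -0.    167.45] F [-1.  -1.1 -1.2] w 0.0296 gf 40.0 j [  20.   20.  -25.    0.  -45. -123.]
turn [-0.01 -0.   -0.05] shift_cm [ 0.01 -0.02  0.16]
```

```bash
python3 -m crank '[[[0,0,0],[0,0,0.1],1],[[0,0,0],[0,0,0.1],1],[[0,0,0],[0,0,0],1],[[0,0,0],[0,0,0],1]]'
python3 go.py .5667 .0029 .0844 167.5
```

```text
time_s: 16.2
tcp_pos: [0.5669, 0.0031, 0.0843]
eef_rot: [180.0, 0.0, 167.5]
contact_force: [-1.3, 0.4, 3.0]
gripper_width: 0.0298
gripper_force: 40.0
t 16.2 pos [0.5669 0.0031 0.0843] rot [1.7999e+02 2.0000e-02 1.6745e+02] F [-1.3  0.4  3. ] w 0.0298 gf 40.0 j [  20.   20.  -25.    0.  -45. -123.]
turn [ 0.01  0.02 -0.05] shift_cm [ 0.01 -0.02 -0.01]
```

```bash
python3 -m crank '[[[0,0,0],[0,0,0],-0.2],[[0,0,0],[0,0,0],-1],[[0,0,0],[0,0,0],-1],[[0,0,0],[0,0,0],-1],[[0,0,0],[0,0,-3],-1],[[0,0,0],[0,0,-4.5],-1],[[0,0,0],[0,0,-4.5],-1],[[0,0,0],[0,0,-2],-1]]'
python3 -m crank '[[[0,0,-8.5],[0,0,0],-1],[[0,0,-8.5],[0,0,0],-1],[[0,0,-8.5],[0,0,0],-1],[[0,0,-8.5],[0,0,0],-1],[[0,0,-8.5],[0,0,0],-1],[[0,0,-8.5],[0,0,0],-1],[[0,0,-8.5],[0,0,0],-1],[[0,0,-8.5],[0,0,0],-1]]'
python3 -m crank '[[[0,0,-8.5],[0,0,0],-1],[[0,0,-8.5],[0,0,0],-1],[[0,0,-8.5],[0,0,0],-1],[[0,0,-8.5],[0,0,0],-1],[[0,0,-8.5],[0,0,0],-1],[[0,0,-8.5],[0,0,0],-1],[[0,0,-8.5],[0,0,0],-1],[[0,0,-8.5],[0,0,0],-1]]'
python3 -m crank '[[[0,0,-8.5],[0,0,0],-1],[[0,0,-8.5],[0,0,0],-1],[[0,0,-8.5],[0,0,0],-1],[[0,0,-8.5],[0,0,0],-1],[[0,0,-8.5],[0,0,0],-1],[[0,0,-8.5],[0,0,0],-1],[[0,0,-3],[0,0,0],-1],[[0,0,0],[0,0,0],-1]]'
python3 go.py .6845 .0417 .22 -3
python3 -m crank '[[[0,0,0],[0,0,0],-1]]' >/dev/null
python3 - <<'E'
from h import *
from plant import r
for n in("side","top"):
    k=r.capture(n);np.savez(f"/tmp/{n}3.npz",**k)
a=load("top3")["color"][130:270,215:315];b=load("side3")["color"][165:265,215:355]
im=np.zeros((560,800,3),np.uint8);a=cv2.resize(a,(400,560),interpolation=cv2.INTER_CUBIC);b=cv2.resize(b,(400,286),interpolation=cv2.INTER_CUBIC);im[:,:400]=a;im[:286,400:]=b;cv2.imwrite("pics/c3.png",im[...,::-1])
from scipy.optimize import least_squares
c0,s0=np.cos(np.radians(-12.5)),np.sin(np.radians(-12.5))
for f in("top3","side3"):
    W=cloud(load(f)).reshape(-1,3)
    for ctr,R in(((.469,.023),.036),((.6625,-.0165),.021)):
        q=np.array(ctr)
        for k in range(4):
            p=W[(W[:,2]>.068)&(W[:,2]<.09)&(abs(np.hypot(W[:,0]-q[0],W[:,1]-q[1])-R)<.008)]
            if len(p)<15:break
            q=least_squares(lambda q:np.hypot(p[:,0]-q[0],p[:,1]-q[1])-R,q,loss="soft_l1",f_scale=.002).x
        if len(p)<15:continue
        d=q-[.566,0];print(f,R,len(p),q.round(4),"X,Y mm",(1e3*(d[0]*c0+d[1]*s0)).round(1),(1e3*(-d[0]*s0+d[1]*c0)).round(1),np.median(p[:,2]).round(4))
E
```

```text
time_s: 17.0
tcp_pos: [0.5684, 0.0033, 0.2287]
eef_rot: [179.9, 0.3, 167.5]
contact_force: [0.3, 1.2, -1.0]
gripper_width: 0.0851
gripper_force: 0.0
time_s: 17.8
tcp_pos: [0.5667, 0.0031, 0.224]
eef_rot: [180.0, -0.0, -124.2]
contact_force: [-0.8, 0.1, -0.0]
gripper_width: 0.0877
gripper_force: 0.0
time_s: 18.6
tcp_pos: [0.5667, 0.0031, 0.224]
eef_rot: [180.0, 0.0, -56.2]
contact_force: [0.0, 0.7, 0.7]
gripper_width: 0.0878
gripper_force: 0.0
time_s: 19.4
tcp_pos: [0.5667, 0.0031, 0.224]
eef_rot: [-180.0, 0.0, -2.5]
contact_force: [-0.8, 0.4, -0.1]
gripper_width: 0.0874
gripper_force: 0.0
t 19.4 pos [0.5667 0.0031 0.224 ] rot [-1.80e+02  1.00e-02 -2.52e+00] F [-0.8  0.4 -0.1] w 0.0874 gf 0.0 j [ 20.  12. -16.  -0. -63.  67.]
turn [-0.    0.01  0.48] shift_cm [11.56 -4.47  0.4 ]
top3 0.036 255 [0.4705 0.0232] X,Y mm -98.2 2.0 0.0825
side3 0.036 229 [0.4683 0.027 ] X,Y mm -101.2 5.2 0.0804
side3 0.021 87 [ 0.6617 -0.0166] X,Y mm 97.0 4.5 0.0808
```

View pics/c3.png

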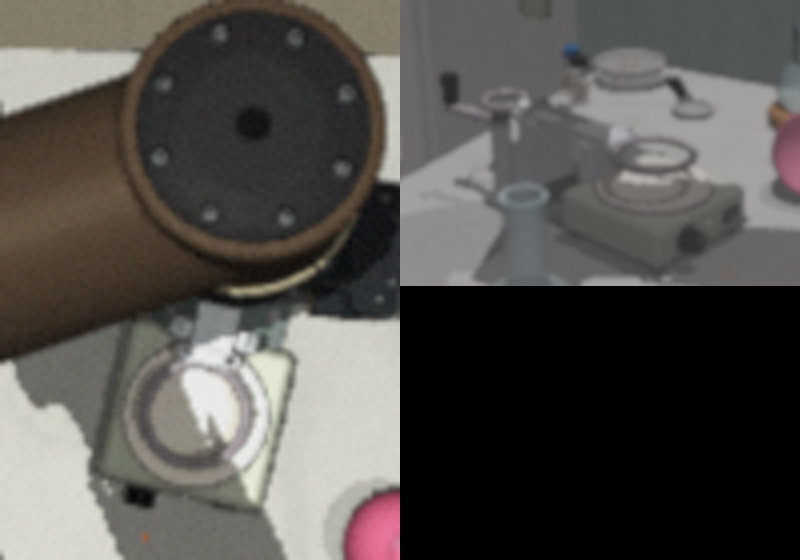

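The arm is seated: the ring heights and X, Y match the starting values, with the wide ring over the plate. Next is closing the latch.

```bash
python3 -m crank '[[[0,0,0],[3.85,-1.49,0],-1],[[0,0,0],[3.85,-1.49,0],-1],[[0,0,0],[3.85,-1.49,0],-1],[[0,0,0],[0,0,3],-1],[[0,0,0],[0,0,4],-1],[[0,0,0],[0,0,2.5],-1],[[0,0,0],[0,0,1],-1],[[0,0,0],[0,0,0],-1]]'
python3 go.py .6845 .0417 .118 -3
python3 -m crank '[[[0,0,0],[0,0,0],1],[[0,0,0],[0,0,0],1],[[0,0,0],[0,0,0],1],[[0,0,0],[0,0,0],1],[[0,0,0],[0,0,0],1],[[0,0,0],[0,0,0],1],[[0,0,0],[0,0,0],1],[[0,0,0],[0,0,0],1]]' 8
python3 -m crank '[[[0,0,0],[0,0,0],1],[[0,0,0],[0,0,0],1],[[0,0,0],[0,0,0],1],[[0,0,0],[0,0,0],1]]' 8
python3 go.py .6845 .0417 .118 -3
```

```text
time_s: 20.4
tcp_pos: [0.6836, 0.0424, 0.1177]
eef_rot: [179.9, 0.1, -2.6]
contact_force: [-0.9, 0.3, 0.5]
gripper_width: 0.0877
gripper_force: 0.0
t 20.4 pos [0.6836 0.0424 0.1177] rot [ 1.7994e+02  1.4000e-01 -2.5800e+00] F [-0.9  0.3  0.5] w 0.0877 gf 0.0 j [ 20.  27.  -7.   0. -56.  68.]
turn [0.06 0.14 0.42] shift_cm [ 0.1   0.06 -0.03]
time_s: 21.2
tcp_pos: [0.6842, 0.0426, 0.119]
eef_rot: [180.0, 0.0, -2.6]
contact_force: [-0.4, -0.5, -0.0]
gripper_width: 0.0291
gripper_force: 0.0
time_s: 21.6
tcp_pos: [0.6842, 0.0426, 0.119]
eef_rot: [180.0, 0.0, -2.6]
contact_force: [0.5, -0.3, -0.7]
gripper_width: 0.0178
gripper_force: 8.0
t 21.6 pos [0.6842 0.0426 0.119 ] rot [180.     0.    -2.55] F [ 0.5 -0.3 -0.7] w 0.0178 gf 8.0 j [ 20.  27.  -7.   0. -56.  68.]
turn [0.   0.   0.45] shift_cm [0.03 0.09 0.1 ]
```

```bash
python3 -m crank '[[[0,0,8],[-0.062,0.891,0],1],[[0,0,8],[-0.062,0.891,0],1],[[0,0,8],[-0.062,0.891,0],1],[[0,0,8],[-0.062,0.891,0],1],[[0,0,8],[-0.062,0.891,0],1],[[0,0,8],[-0.062,0.891,0],1]]'
python3 -m crank '[[[0,0,8],[-0.062,0.891,0],1],[[0,0,8],[-0.062,0.891,0],1],[[0,0,8],[-0.062,0.891,0],1],[[0,0,8],[-0.062,0.891,0],1],[[0,0,8],[-0.062,0.891,0],1],[[0,0,0],[0,0,0],1]]'
python3 -m crank '[[[0,0,5],[-0.024,0.557,0],1],[[0,0,4],[-0.016,0.446,0],1],[[0,0,2],[0,0.22,0],1],[[0,0,0],[0,0,0],1]]'
python3 go.py .6066 -.0179 .118 -102.5
```

```text
time_s: 22.2
tcp_pos: [0.6593, -0.0029, 0.1188]
eef_rot: [180.0, 0.2, -50.9]
contact_force: [-7.1, 9.0, 3.5]
gripper_width: 0.0177
gripper_force: 8.0
time_s: 22.8
tcp_pos: [0.6191, -0.0165, 0.119]
eef_rot: [-179.9, 0.2, -90.8]
contact_force: [0.2, 10.2, -3.1]
gripper_width: 0.0179
gripper_force: 8.0
time_s: 23.2
tcp_pos: [0.6079, -0.0154, 0.119]
eef_rot: [-179.9, 0.2, -101.6]
contact_force: [-0.2, 8.7, -3.6]
gripper_width: 0.0175
gripper_force: 8.0
t 23.2 pos [ 0.6079 -0.0154  0.119 ] rot [-1.7994e+02  1.6000e-01 -1.0161e+02] F [-0.2  8.7 -3.6] w 0.0175 gf 8.0 j [ 17.  21. -18.  -0. -51. -28.]
turn [-0.06  0.16  0.89] shift_cm [0.28 0.07 0.1 ]
```

```bash
python3 -m crank '[[[0,0,0],[-0.1,0.15,0],1],[[0,0,0],[0,0.15,0],1],[[0,0,0],[0,0,0],1]]'
python3 go.py .6066 -.0179 .118 -102.5
```

```text
time_s: 23.5
tcp_pos: [0.606, -0.0151, 0.1191]
eef_rot: [-179.9, 0.1, -101.5]
contact_force: [5.1, 3.6, -5.2]
gripper_width: 0.0174
gripper_force: 8.0
t 23.5 pos [ 0.606  -0.0151  0.1191] rot [-1.7985e+02  8.0000e-02 -1.0153e+02] F [ 5.1  3.6 -5.2] w 0.0174 gf 8.0 j [ 17.  21. -18.  -0. -51. -29.]
turn [-0.15  0.08  0.97] shift_cm [ 0.26 -0.12  0.11]
```

```bash
python3 -m crank '[[[0,0,0],[0,0,0],-0.3],[[0,0,0],[0,0,0],-0.3],[[0,0,0],[0,0,0],-0.3],[[0,0,0],[0,0,0],-0.3],[[0,0,0],[0,0,-3],-1],[[0,0,0],[0,0,-4.5],-1],[[0,0,0],[0,0,-4.5],-1],[[0,0,0],[0,0,0],-1]]'
python3 go.py .4207 .2843 .24 -101.5
```

```text
time_s: 24.3
tcp_pos: [0.6079, -0.0157, 0.2464]
eef_rot: [-179.4, 0.2, -101.5]
contact_force: [0.7, -0.2, 0.5]
gripper_width: 0.076
gripper_force: 0.0
t 24.3 pos [ 0.6079 -0.0157  0.2464] rot [-179.39    0.18 -101.5 ] F [ 0.7 -0.2  0.5] w 0.076 gf 0.0 j [ 17.  14.  -9.   0. -66. -29.]
turn [-0.61  0.18  0.  ] shift_cm [-25.67  24.32   0.64]
```

```bash
python3 -m crank '[[[0,0,0],[-3.21,3.04,0],-1],[[0,0,0],[-3.21,3.04,0],-1],[[0,0,0],[-3.21,3.04,0],-1],[[0,0,0],[-3.21,3.04,0],-1],[[0,0,0],[-3.21,3.04,0],-1],[[0,0,0],[-3.21,3.04,0],-1],[[0,0,0],[-3.21,3.04,0],-1],[[0,0,0],[-3.2,3.04,0],-1]]'
python3 -m crank '[[[0,0,0],[0,0,0],-1],[[0,0,0],[0,0,0],-1],[[0,0,0],[0,0,0],-1]]'
python3 go.py .4207 .2843 .1325 -101.5
python3 - <<'E'
from h import *
from plant import r
for n in("side","top"):
    k=r.capture(n);np.savez(f"/tmp/{n}4.npz",**k)
a=load("top4")["color"][130:270,215:315];b=load("side4")["color"][165:325,205:345]
im=np.zeros((560,890,3),np.uint8);im[:,:400]=cv2.resize(a,(400,560),interpolation=cv2.INTER_CUBIC);im[:,400:]=cv2.resize(b,(490,560),interpolation=cv2.INTER_CUBIC);cv2.imwrite("pics/c4.png",cv2.resize(im,(800,503))[...,::-1])
from scipy.optimize import least_squares
c0,s0=np.cos(np.radians(-12.5)),np.sin(np.radians(-12.5))
for f in("top4","side4"):
    W=cloud(load(f)).reshape(-1,3)
    for ctr,R in(((.469,.023),.036),((.6625,-.0165),.021)):
        q=np.array(ctr)
        for k in range(4):
            p=W[(W[:,2]>.068)&(W[:,2]<.09)&(abs(np.hypot(W[:,0]-q[0],W[:,1]-q[1])-R)<.008)]
            if len(p)<15:break
            q=least_squares(lambda q:np.hypot(p[:,0]-q[0],p[:,1]-q[1])-R,q,loss="soft_l1",f_scale=.002).x
        if len(p)<15:continue
        d=q-[.566,0];print(f,R,len(p),q.round(4),"X,Y mm",(1e3*(d[0]*c0+d[1]*s0)).round(1),(1e3*(-d[0]*s0+d[1]*c0)).round(1),np.median(p[:,2]).round(4))
E
```

```text
time_s: 25.1
tcp_pos: [0.4166, 0.2856, 0.2393]
eef_rot: [-180.0, 0.0, -101.6]
contact_force: [0.3, 1.0, 0.4]
gripper_width: 0.0876
gripper_force: 0.0
time_s: 25.4
tcp_pos: [0.418, 0.284, 0.239]
eef_rot: [180.0, -0.0, -101.6]
contact_force: [0.0, -0.5, 0.3]
gripper_width: 0.0877
gripper_force: 0.0
t 25.4 pos [0.418 0.284 0.239] rot [ 1.8000e+02 -1.0000e-02 -1.0156e+02] F [ 0.  -0.5  0.3] w 0.0877 gf 0.0 j [ 57.   5. -21.   0. -64. -68.]
turn [ 0.   -0.01 -0.06] shift_cm [-0.09 -0.26 10.65]
top4 0.036 255 [0.4706 0.0233] X,Y mm -98.2 2.1 0.0824
top4 0.021 131 [ 0.6637 -0.0198] X,Y mm 99.7 1.8 0.082
side4 0.036 226 [0.4684 0.0269] X,Y mm -101.1 5.2 0.0804
side4 0.021 76 [ 0.6617 -0.0168] X,Y mm 97.0 4.3 0.0806
```

View pics/c4.png

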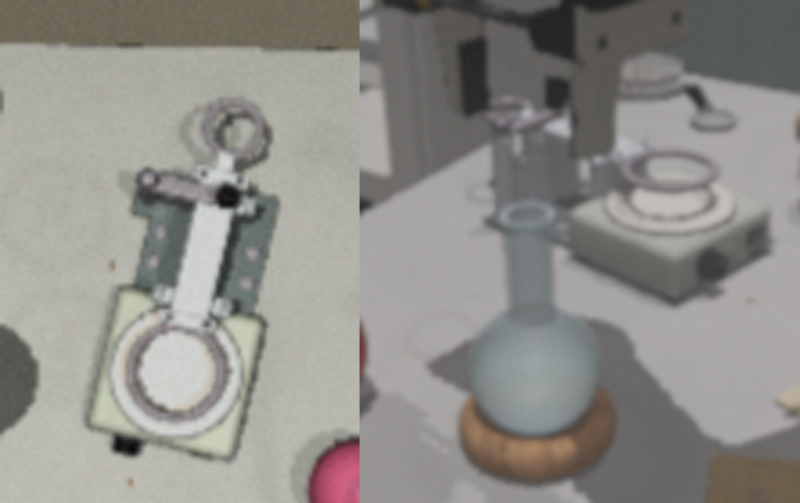

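The latch is shut across the seated arm (knob at (228,195)), and the flask still stands in its cork. Now I pick up the flask.

```bash
python3 -m crank '[[[0,0,0],[-0.09,-0.26,0],-1],[[0,0,0],[0,0,3],-1],[[0,0,0],[0,0,3.5],-1],[[0,0,0],[0,0,2.5],-1],[[0,0,0],[0,0,1.5],-1],[[0,0,0],[0,0,0],0.2],[[0,0,0],[0,0,0],0.2],[[0,0,0],[0,0,0],0.2]]' 20
python3 go.py .4207 .2843 .1325 -101.5
python3 -m crank '[[[0,0,0],[0,0,0],0.2],[[0,0,0],[0,0,0],0.2],[[0,0,0],[0,0,0],0.2],[[0,0,0],[0,0,0],0.2],[[0,0,0],[0,0,0],1],[[0,0,0],[0,0,0],1],[[0,0,0],[0,0,0],1],[[0,0,0],[0,0,0],1]]' 20
python3 go.py .4207 .2843 .1325 -101.5
```

```text
time_s: 26.3
tcp_pos: [0.4213, 0.2852, 0.1352]
eef_rot: [-179.9, 0.1, -101.6]
contact_force: [0.8, 0.2, 0.1]
gripper_width: 0.0692
gripper_force: 0.0
t 26.3 pos [0.4213 0.2852 0.1352] rot [-1.7995e+02  9.0000e-02 -1.0157e+02] F [0.8 0.2 0.1] w 0.0692 gf 0.0 j [ 56.  11. -29.   0. -49. -68.]
turn [-0.05  0.09 -0.07] shift_cm [0.1  0.05 0.27]
time_s: 27.1
tcp_pos: [0.4207, 0.2849, 0.1341]
eef_rot: [-180.0, 0.0, -101.5]
contact_force: [0.5, 0.1, 0.9]
gripper_width: 0.0296
gripper_force: 20.0
t 27.1 pos [0.4207 0.2849 0.1341] rot [-179.99    0.   -101.54] F [0.5 0.1 0.9] w 0.0296 gf 20.0 j [ 56.  11. -29.   0. -49. -68.]
turn [-0.01  0.   -0.04] shift_cm [ 0.06 -0.02  0.16]
```

```bash
python3 -m crank '[[[0,0,0],[0,0,-0.5],1],[[0,0,0],[0,0,-1],1],[[0,0,0],[0,0,-2],1],[[0,0,0],[0,0,-2.5],1],[[0,0,0],[0,0,-2.5],1],[[0,0,0],[0,0,-2],1],[[0,0,0],[0,0,-1],1],[[0,0,0],[0,0,-0.5],1]]'
python3 -m crank '[[[0,0,0],[0,0,0],1],[[0,0,0],[0,0,0],1],[[0,0,0],[0,0,0],1]]'
python3 go.py .4695 .025 .2541 -101.5
cat > bulb.py <<'E'
import sys
from h import *
from plant import r
from scipy.optimize import least_squares
x,y,z=map(float,sys.argv[1:4])
out=[]
for n in("side","top"):
    W=cloud(r.capture(n)).reshape(-1,3);q=np.array([x,y,z])
    for k in range(4):
        p=W[(abs(np.linalg.norm(W-q,axis=1)-.0425)<.012)&(W[:,2]<q[2]+.032)]
        q=least_squares(lambda q:np.linalg.norm(p-q,axis=1)-.0425,q,loss="soft_l1",f_scale=.002).x
    k=W[(np.hypot(W[:,0]-q[0],W[:,1]-q[1])<.025)&(W[:,2]>q[2]+.048)&(W[:,2]<q[2]+.065)]
    print(n,len(p),"bulb",q.round(4),"neck med",np.median(k,axis=0).round(4) if len(k) else None);out.append(q)
print("mean",np.mean(out,axis=0).round(4))
E
python3 bulb.py .4207 .2843 .174
```

```text
time_s: 27.9
tcp_pos: [0.4207, 0.285, 0.2552]
eef_rot: [-180.0, 0.1, -101.6]
contact_force: [-0.4, 0.9, -1.9]
gripper_width: 0.0298
gripper_force: 20.0
time_s: 28.2
tcp_pos: [0.4202, 0.2844, 0.253]
eef_rot: [179.9, -0.1, -101.6]
contact_force: [-0.6, -0.3, -0.9]
gripper_width: 0.0297
gripper_force: 20.0
t 28.2 pos [0.4202 0.2844 0.253 ] rot [ 1.7995e+02 -9.0000e-02 -1.0156e+02] F [-0.6 -0.3 -0.9] w 0.0297 gf 20.0 j [ 56.   5. -20.  -0. -66. -68.]
turn [ 0.05 -0.09 -0.06] shift_cm [ 24.44 -10.    -0.11]
side 1332 bulb [0.4199 0.2842 0.1724] neck med [0.4155 0.2974 0.2298]
top 271 bulb [0.4205 0.284  0.1733] neck med [0.4175 0.2695 0.2264]
mean [0.4202 0.2841 0.1728]
```

```bash
python3 -m crank '[[[0,0,0],[1.46,-0.6,0],1],[[0,0,0],[2.93,-1.2,0],1],[[0,0,0],[3.9,-1.6,0],1],[[0,0,0],[3.9,-1.6,0],1],[[0,0,0],[3.9,-1.6,0],1],[[0,0,0],[3.9,-1.6,0],1],[[0,0,0],[2.93,-1.2,0],1],[[0,0,0],[1.46,-0.6,0],1]]'
python3 -m crank '[[[0,0,0],[0,0,0],1],[[0,0,0],[0,0,0],1],[[0,0,0],[0,0,0],1]]'
python3 go.py .4695 .025 .187 -101.5
python3 bulb.py .4695 .025 .173
```

```text
time_s: 29.1
tcp_pos: [0.4694, 0.023, 0.2539]
eef_rot: [180.0, -0.0, -101.7]
contact_force: [-0.1, 0.6, -2.8]
gripper_width: 0.0296
gripper_force: 20.0
time_s: 29.4
tcp_pos: [0.4696, 0.0262, 0.254]
eef_rot: [180.0, 0.0, -101.5]
contact_force: [0.6, 0.0, -2.1]
gripper_width: 0.0294
gripper_force: 20.0
t 29.4 pos [0.4696 0.0262 0.254 ] rot [ 180.      0.   -101.54] F [ 0.6  0.  -2.1] w 0.0294 gf 20.0 j [ 27.   1. -24.  -0. -65. -39.]
turn [ 0.    0.   -0.04] shift_cm [ 0.12 -0.02  6.7 ]
side 803 bulb [0.4693 0.026  0.1735] neck med [0.4659 0.0387 0.2307]
top 0 bulb [0.4695 0.025  0.173 ] neck med None
mean [0.4694 0.0255 0.1733]
```

```bash
python3 -m crank '[[[0,0,0],[0.06,0,1],1],[[0,0,0],[0,0,2],1],[[0,0,0],[0,0,1.5],1],[[0,0,0],[0,0,0.8],1],[[0,0,0],[0,0,0.3],1],[[0,0,0],[0,0,0.2],1],[[0,0,0],[0,0,0],1],[[0,0,0],[0,0,0],1]]'
python3 go.py .4695 .025 .188 -101.5
python3 -m crank '[[[0,0,0],[0,0,0.1],1],[[0,0,0],[0,0,0.1],1],[[0,0,0],[0,0,0.1],1],[[0,0,0],[0,0,0],1],[[0,0,0],[0,0,0],1]]'
python3 go.py .4695 .025 .188 -101.5
```

```text
time_s: 30.3
tcp_pos: [0.47, 0.0255, 0.1966]
eef_rot: [-180.0, 0.0, -101.5]
contact_force: [0.2, 0.3, -1.3]
gripper_width: 0.0295
gripper_force: 20.0
t 30.3 pos [0.47   0.0255 0.1966] rot [-1.7995e+02  3.0000e-02 -1.0154e+02] F [ 0.2  0.3 -1.3] w 0.0295 gf 20.0 j [ 27.   4. -29.   0. -57. -39.]
turn [-0.05  0.03 -0.04] shift_cm [0.06 0.04 0.86]
time_s: 30.8
tcp_pos: [0.4696, 0.0253, 0.1931]
eef_rot: [-180.0, -0.0, -101.6]
contact_force: [0.1, 0.2, -1.0]
gripper_width: 0.03
gripper_force: 20.0
t 30.8 pos [0.4696 0.0253 0.1931] rot [-180.     -0.   -101.56] F [ 0.1  0.2 -1. ] w 0.03 gf 20.0 j [ 27.   4. -29.   0. -57. -39.]
turn [-0.   -0.   -0.06] shift_cm [0.03 0.01 0.51]
```

```bash
python3 -m crank '[[[0,0,0],[0,0,0.1],1],[[0,0,0],[0,0,0.1],1],[[0,0,0],[0,0,0.1],1],[[0,0,0],[0,0,0],1]]'
python3 go.py .4695 .025 .188 -101.5
python3 -m crank '[[[0,0,0],[0,0,0.1],1],[[0,0,0],[0,0,0],1],[[0,0,0],[0,0,0],1]]'
python3 -m crank '[[[0,0,0],[0,0,0.1],1],[[0,0,0],[0,0,0],1],[[0,0,0],[0,0,0],1]]'
python3 go.py .4695 .025 .187 -101.5
```

```text
time_s: 31.2
tcp_pos: [0.4695, 0.0253, 0.1899]
eef_rot: [180.0, -0.0, -101.6]
contact_force: [-0.4, -0.0, -2.5]
gripper_width: 0.0295
gripper_force: 20.0
t 31.2 pos [0.4695 0.0253 0.1899] rot [ 1.7999e+02 -1.0000e-02 -1.0155e+02] F [-0.4 -0.  -2.5] w 0.0295 gf 20.0 j [ 27.   4. -29.  -0. -57. -39.]
turn [ 0.01 -0.01 -0.05] shift_cm [ 0.03 -0.    0.19]
time_s: 31.5
tcp_pos: [0.4697, 0.0253, 0.1891]
eef_rot: [-180.0, -0.0, -101.5]
contact_force: [0.1, -0.1, -2.5]
gripper_width: 0.0294
gripper_force: 20.0
time_s: 31.8
tcp_pos: [0.4696, 0.0254, 0.1881]
eef_rot: [-180.0, 0.0, -101.6]
contact_force: [-1.6, -0.2, -1.5]
gripper_width: 0.0296
gripper_force: 20.0
t 31.8 pos [0.4696 0.0254 0.1881] rot [-180.      0.   -101.55] F [-1.6 -0.2 -1.5] w 0.0296 gf 20.0 j [ 27.   4. -30.  -0. -56. -39.]
turn [-0.    0.   -0.05] shift_cm [0.04 0.01 0.11]
```

```bash
for i in 1; do python3 -m crank '[[[0,0,0],[0,0,0.1],1],[[0,0,0],[0,0,0],1],[[0,0,0],[0,0,0],1]]'
python3 -m crank '[[[0,0,0],[0,0,0.1],1],[[0,0,0],[0,0,0],1],[[0,0,0],[0,0,0],1]]'; done
python3 bulb.py .4695 .025 .107
```

```text
time_s: 32.1
tcp_pos: [0.4696, 0.0254, 0.1874]
eef_rot: [-180.0, 0.0, -101.5]
contact_force: [-3.2, 1.7, 5.0]
gripper_width: 0.0296
gripper_force: 20.0
time_s: 32.4
tcp_pos: [0.4697, 0.0254, 0.1872]
eef_rot: [-180.0, 0.0, -101.5]
contact_force: [-6.7, 0.9, 13.4]
gripper_width: 0.0301
gripper_force: 20.0
side 816 bulb [0.469  0.0257 0.1048] neck med [0.4663 0.0372 0.1615]
top 0 bulb [0.4695 0.025  0.107 ] neck med None
mean [0.4693 0.0253 0.1059]
```

```bash
python3 -m crank '[[[0,0,0],[0,0,-0.1],1],[[0,0,0],[0,0.1,0],1],[[0,0,0],[0,0,0],1],[[0,0,0],[0,0,0],1]]'
python3 go.py .4695 .025 .187 -101.5
```

```text
time_s: 32.9
tcp_pos: [0.4688, 0.0256, 0.1869]
eef_rot: [-180.0, 0.0, -101.5]
contact_force: [1.0, -0.0, -0.0]
gripper_width: 0.0297
gripper_force: 20.0
t 32.9 pos [0.4688 0.0256 0.1869] rot [-1.7999e+02  1.0000e-02 -1.0155e+02] F [ 1. -0. -0.] w 0.0297 gf 20.0 j [ 27.   4. -30.   0. -56. -39.]
turn [-0.01  0.01 -0.05] shift_cm [ 0.04 -0.08 -0.01]
```

```bash
python3 -m crank '[[[0,0,0],[0,0,0.05],1],[[0,0,0],[0,0,0],1],[[0,0,0],[0,0,0],1]]' 3
python3 -m crank '[[[0,0,0],[0,0,0],0.2],[[0,0,0],[0,0,0],0.1],[[0,0,0],[0,0,0],-0.2],[[0,0,0],[0,0,0],-1],[[0,0,0],[0,0,0],-1],[[0,0,0],[0,0,0],-1],[[0,0,0],[0,0,0],-1],[[0,0,0],[0,0,0],-1]]'
python3 bulb.py .4695 .025 .107
python3 -m crank '[[[0,0,0],[0,0,-2],-1],[[0,0,0],[0,0,-3],-1],[[0,0,0],[0,0,-4],-1],[[0,0,0],[0,0,-4],-1],[[0,0,0],[0,0,-2],-1],[[0,0,0],[0,0,0],-1]]'
```

```text
time_s: 33.2
tcp_pos: [0.4688, 0.0256, 0.1867]
eef_rot: [-180.0, 0.0, -101.5]
contact_force: [-1.2, -0.2, 2.9]
gripper_width: 0.0294
gripper_force: 3.0
time_s: 34.0
tcp_pos: [0.4687, 0.0256, 0.1866]
eef_rot: [-180.0, 0.0, -101.6]
contact_force: [0.6, -0.4, 0.6]
gripper_width: 0.0821
gripper_force: 0.0
side 808 bulb [0.4683 0.0259 0.1046] neck med [0.4605 0.0376 0.1609]
top 0 bulb [0.4695 0.025  0.107 ] neck med None
mean [0.4689 0.0255 0.1058]
time_s: 34.7
tcp_pos: [0.47, 0.0258, 0.34]
eef_rot: [-179.7, 0.2, -101.5]
contact_force: [0.5, 0.4, -0.4]
gripper_width: 0.0874
gripper_force: 0.0
```

```bash
python3 -m crank '[[[0,0,0],[-4,0,0],-1],[[0,0,0],[-4,0,0],-1],[[0,0,0],[-4,0,0],-1],[[0,0,0],[-4,0,0],-1],[[0,0,0],[-4,0,0],-1],[[0,0,0],[-4,0,0],-1],[[0,0,0],[0,0,0],-1]]'
python3 - <<'E'
from h import *
from plant import r
from scipy.optimize import least_squares
for n in("side","top"):
    k=r.capture(n);np.savez(f"/tmp/{n}5.npz",**k)
a=load("top5")["color"][140:280,220:320];b=load("side5")["color"][145:265,225:365]
im=np.zeros((560,800,3),np.uint8);im[:,:400]=cv2.resize(a,(400,560),interpolation=cv2.INTER_CUBIC);im[:343,400:]=cv2.resize(b,(400,343),interpolation=cv2.INTER_CUBIC);cv2.imwrite("pics/c5.png",im[...,::-1])
ps=[]
for f in("side","top"):   # joint axis fit: bulb sphere + neck cylinder, before and after
  for tag,(x,y,z) in(("0",(.4207,.2843,.054)),("5",(.469,.0255,.1055))):
    W=cloud(load(f+tag)).reshape(-1,3);W=W[np.isfinite(W[:,2])];q=np.array([x,y,z])
    d=W-q;h=np.hypot(d[:,0],d[:,1])
    B=W[(abs(np.linalg.norm(d,axis=1)-.0425)<.01)&(d[:,2]<.032)&(d[:,2]>-.01)];N=W[(h<.026)&(d[:,2]>.045)&(d[:,2]<.092)]
    def res(v):
        a=np.array([v[3],v[4],1]);a/=np.linalg.norm(a);e=N-v[:3]
        return np.r_[np.linalg.norm(B-v[:3],axis=1)-.0425,np.linalg.norm(np.cross(e,a),axis=1)-.015]
    s=least_squares(res,[*q,0,0],loss="soft_l1",f_scale=.002).x;print(f,tag,len(B),len(N),"bulb",s[:3].round(4),"tilt rad",s[3:].round(3))
E
```

```text
time_s: 35.4
tcp_pos: [0.5169, 0.2644, 0.3341]
eef_rot: [179.9, -0.1, -101.4]
contact_force: [-0.6, -0.1, 0.0]
gripper_width: 0.0876
gripper_force: 0.0
side 0 980 340 bulb [0.4203 0.2845 0.0536] tilt rad [-0.002  0.009]
side 5 583 222 bulb [0.4686 0.0253 0.1064] tilt rad [-0.008  0.003]
top 0 347 77 bulb [0.4209 0.2842 0.0543] tilt rad [ 0.002 -0.026]
top 5 366 5 bulb [0.4689 0.025  0.1068] tilt rad [-0.043 -0.023]
```

View pics/c5.png

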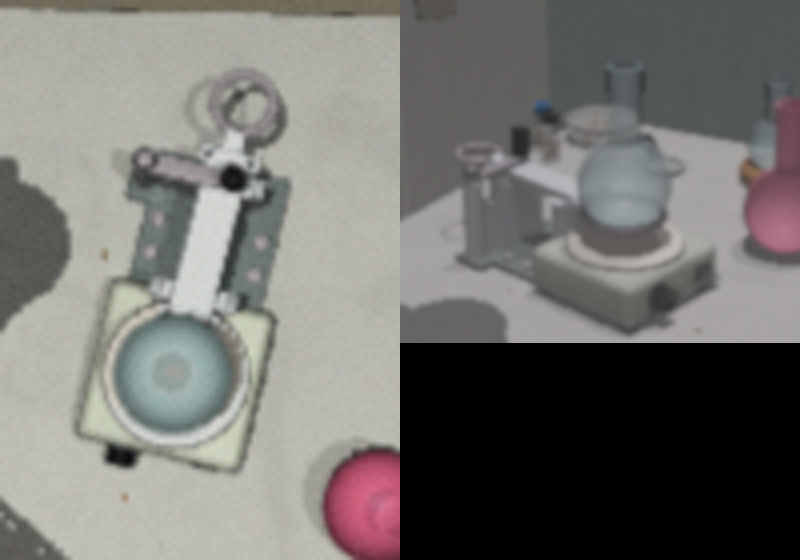

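The flask stands upright in the wide ring at (172,372) in the left crop. The latch is shut and the robot is clear of everything, so I'm handing in.

```bash
python3 -c "
from plant import r
print(r.close_job())"
```

```text
the job is handed in; nothing more can be done
None
```

The job is handed in at about 35 s of the 72 s allowed: the arm is turned and seated with the wide ring over the plate, the latch is shut, the large flask stands upright in the ring (within 2 mm of centre by the cameras), and I never moved near the small flask; no verdict was shown.

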